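Reset the curing light's charging station

ROBOT

A 7-joint arm with a two-finger parallel gripper is mounted at the origin on a cart in front of the work surface, level with it; the furniture and walls round the work are solid. World frame = base frame: x ahead of the robot, y to its left, z up, the work surface at z = 0. Lengths are in m, angles in rad, forces in N, time in s.
With the tool pointing down it reaches from about 0.4 to 0.85 m from the base axis. Payload 4.5 kg.
Tool frame: the origin (TCP) lies at the very end of the fingers, on their centre line; the grasp point (between the pads) lies 19 mm behind it; z points along the fingers, y is the line along which they close (so a half turn about z gives the same grasp; the last joint's range is limited). The gripper opens to 88 mm and grips with 3 to 60 N. Pads are 18 mm wide; open, the fingers measure 123 mm over their backs; the gripper's body (75 mm by 187 mm) begins 45 mm behind the grasp point.
Start: joints at [1.249, 0.689, -0.195, 1.565, 0.157, 0.902, -0.215], TCP at [0.218, -0.586, 0.239] pointing down, gripper open.
Joint ranges: [-3.01, 3.01], [-0.46, 2.08], [-1.47, 1.51], [0.13, 2.56], [-1, 4.14], [0.04, 2.09], [-2.66, 2.66]. Speed limits (rad/s): [2.57, 2.57, 3.14, 3.14, 3.14, 3.14, 3.14].

INTERFACE

Orientations are given as a unit quaternion [x, y, z, w].
In Python, from plant import r, eyes, nets gives the robot as it stands.
- The arm moves only by the shell command python3 -m pendant 'ROWS' [FORCE]. ROWS is JSON, a list of rows, each an object of numbers: "claw": the opening, from 0 (shut) to 1 (fully open); "dx", "dy", "dz": the shift along the world's x, y, z in mm; "twist": the turn about the world's z in rad. In form: [{"claw": .., "dx": .., "dy": .., "dz": .., "twist": ..}, ...]. A call has 1 to 8 rows; each row is the pose to reach, as a shift and turn from the pose commanded when the call began; what a row does not reach only later rows make up. A row lasts 1/10 s, in which the tool goes at most 50 mm and 8.59 degrees, less where a joint would pass 70% of its speed; a pose out of reach is approached as far as the arm can. A call with a gripper value outside its range is refused whole. The fingers move at their own pace and stop on an object; FORCE is the grip in N (left out, the last holds). Time passes only in rows, so rows that repeat a pose let the fingers close. It gives the time, the measured TCP pose, the force, the opening and the grip force at its end, in the units of the state.
- r.get_state(): the state, without advancing time (a new reading comes with each control period).
- eyes.snapshot(name): name is "scene" or "top" or "wrist"; returns (picture, depth): 420x560x3 uint8, blue, green, red; 420x560 float32, m along the optical axis (not along the pixel's ray), 0 where there is no reading.
- eyes.camera_info(name): a dict with "K" (3x3 intrinsics, pixels), "D" ([k1, k2, p1, p2, k3] as OpenCV has them; the pictures are not rectified), "world_to_cam" (4x4, takes a point from world to camera coordinates); the wrist camera has in their place "T_tool_cam" (4x4, takes a point from camera to tool coordinates, whose origin is the TCP and whose axes are the flange's). Camera axes: x right, y down, z forward; pixel columns grow to the right and rows downward; lengths in m; the calibration is good to about 2 mm. A picture is of the moment at which its call begins: read the wrist's pose just before it. camera_info takes no time and is no camera call.
- r.finish_job(): hands the job in; it is judged then, once.
Trained networks look in the newest picture that a camera, given by its name, has taken for a name from the list of things; names that differ only in an ending like _2 or _b are one class to them, and where a whole thing is asked for, a point or a joint stands for the part that bears it (a point fixed in the world has none). Each returns a list of dicts, best first, with "confidence" (0 to 1); they miss things now and then, are a little off and sometimes report something else, mostly with a low value. They report only what shows in the picture. A call takes as long as a camera call.
- nets.spot_in(camera, query): "box" ([left, top, width, height] as shares, 0 to 1, of the picture: columns of its width, rows of its height, round what is visible of it).
- nets.place_of(camera, query): "position" ([column, row] as shares, 0 to 1, of the picture: columns of its width, rows of its height: a listed point, or the origin of a listed thing).
The state is a dict: "clock": time; "q": joint angles; "qd": joint speeds; "joint_torque": joint torques, N m; "tool_pos": TCP position; "eef_rot": TCP orientation; "contact_force": force on the tool from outside, world axes, zero at the start; "moment": the same for the moment, N m; "opening": opening from 0.0 (shut) to 1.0 (fully open); "finger_force": force on a finger pad.
Only numpy, scipy, OpenCV 4.12 (cv2) and the standard library are available. Lean on these libraries where they do the work, as an engineer would, in place of code of your own. Each camera call takes 0.05 s, during which the arm holds its last target. There are 200 camera calls.

TASK

Take the pen-shaped curing light out of its tilted rest, stand it upright and fully home in the wide round cup of the charging station, and let go of it. Only then take the stylus out of its stand, reach its thin shank down through the small hole in the station's top and press the recessed reset button all the way down. Finish while still holding the button down with the stylus in the gripper, with the light still standing in the cup and the other things on the bench left where they are.

Things in the scene. Friction and masses are not known exactly. Their poses are not given: they have to be found in the camera images.
- light_middle (a point): Middle of the curing light: a white round pen-shaped rod 130 mm long, loose, about 90 g. Its z axis runs along the rod from the foot to the nose. Foot end 20 mm in diameter with a 5 mm tapered edge (lowest 40 mm), body 22 mm in diameter from 44 to 105 mm above the foot, then a nose narrowing to 12 mm. This point is on the axis 65 mm from the foot and from the nose. At the start the foot sits in the tilted rest.
- light_foot (a point): Centre of the curing light's foot (the end that goes into the cup); axes as light_middle.
- light_rest: White fixed rest: base plate 100 x 70 x 8 mm (origin under its centre) with a square socket block whose round socket, 24 mm wide and 38 mm deep along its axis, tilts 15 degrees from upright, its mouth leaning to the rest's own -x. The light has some play and leans in it 15 to 25 degrees from upright, nose towards the robot, with about 90 mm of it clear of the socket; pull it out along its own axis.
- station: Charging station: white fixed box with grey skirt, 110 x 200 mm (skirt 118 x 208), top at 60 mm above the bench; origin under its centre at bench height. The wide cup is 55 mm to its own +y, the small reset hole 55 mm to its own -y.
- cup_mouth (a point): Centre of the cup's mouth, level with the station's top. The cup is a vertical round hole 24 mm wide and 40 mm deep.
- cup_floor (a point): Centre of the cup's floor, 40 mm under its mouth; z up.
- reset_hole (a point): Centre of the mouth of the small vertical reset hole, level with the station's top; 13 mm wide; z up.
- button_face (a point): Centre of the top face of the reset button (11 mm wide), 14 mm below the station's top when up, down the reset hole.
- reset_button (a joint): Reset button travel: 0 up, 0.005 m (5 mm) fully down. Springs back; it begins to move at about 2 N and is fully down at about 5 N.
- stylus_stand: Fixed light wooden block 60 x 60 mm (foot 72 x 72), 50 mm high, origin under its centre, with a 10 mm hole in the middle of its top, 46 mm deep, in which the stylus stands upright.
- stylus_middle (a point): Middle of the stylus: a loose straight tool 115 mm long, about 40 g. Its z axis points from the tip to the top of the handle. Thin steel shank 6 mm in diameter for the lowest 44 mm, then a round handle 13 mm in diameter from 44 to 115 mm above the tip. This point is on the axis 57.5 mm above the tip. At the start the shank hangs in the stand's hole and the handle's shoulder rests on the stand, so the whole handle stands clear above it.
- stylus_tip (a point): Tip of the stylus's thin shank; axes as stylus_middle.
- curing_light: The curing light as a body; origin at the centre of its foot, z towards the nose.
- stylus: The stylus as a body; origin at its tip, z towards the handle's top.
- plaster_upper: Bystander: cream plaster tooth model, 62 x 71 x 29 mm, origin under its centre; leave alone.
- plaster_lower: Bystander: cream plaster tooth model, 62 x 71 x 30 mm, origin under its centre; leave alone.
- tape_roll: Bystander: roll of tape lying flat, 96 mm wide, 25 mm high; leave alone.
- empty_tray: Bystander: empty metal impression tray, 128 x 76 x 17 mm; leave alone.
- felt_marker: Bystander: black marker lying flat, 155 mm long, 19 mm thick; leave alone.

How it is judged:
On the way, in this order (a step that is already met when the one before it is completed fails the run):
1. the curing light stands upright, fully home in the cup, released (horizontal distance between light_foot and cup_floor below 0.006 m and z of light_foot in the frame of cup_floor between -0.004 and 0.005 m and angle between light_middle's own z axis and vertical below 0.15 rad and contact force between the fingers and curing_light below 0.1 N), for 0.3 s.
2. the stylus, held in the gripper, presses the reset button all the way down through the hole (horizontal distance between light_foot and cup_floor below 0.006 m and z of light_foot in the frame of cup_floor between -0.004 and 0.005 m and angle between light_middle's own z axis and vertical below 0.15 rad and value of joint reset_button above 0.0038 m and contact force between stylus and reset_button above 1 N and contact force between the fingers and stylus above 2 N and horizontal distance between stylus_tip and button_face below 0.008 m and z of stylus_tip in the frame of reset_hole below -0.012 m), for 0.3 s.
At the end, for the whole second after the job is handed in: Button at least 3.8 of 5 mm down, pressed by the stylus (over 1 N, tip 12 mm or more down the hole) that the fingers grip (over 2 N); the light stands in the cup, not touched by the fingers, foot within 6 mm of the cup's axis and 5 mm of its floor, tilt below 0.15 rad (all of step 2 and contact force between the fingers and curing_light below 0.1 N); the arm keeps its last pose, push and grip.
It fails at once if the reset button is pressed while the curing light does not stand in the cup (value of joint reset_button above 0.002 m and not (horizontal distance between light_foot and cup_floor below 0.006 m and z of light_foot in the frame of cup_floor between -0.004 and 0.005 m and angle between light_middle's own z axis and vertical below 0.15 rad)).
It fails at once if a bystander is pushed more than 3 cm from its place (distance of any of plaster_upper, plaster_lower, tape_roll, empty_tray, felt_marker from where it was at the start of the episode above 0.03 m).
It also fails if it takes over 64 s, if anything falls off the work surface, if the arm or the gripper's body presses on something with over 40 N, if the wrist force passes 120 N, or if a joint passes its speed limit or range.

## Working session

There is one attempt and no reset: what is moved stays moved. The work goes in short steps, Python scripts to look and compute and a shell command to move; the robot and the scene stay as the last step left them, time stands still between calls to the robot, and variables do not carry over. Pictures are saved under pics/ and viewed, at most 10 in all, crops included, and the job is handed in when it is done.

```bash
ls; mkdir -p pics; cat > h.py <<'E'
import numpy as np, cv2
from plant import r, eyes, nets
from scipy.spatial.transform import Rotation as R
def w2c(cam):
    i=eyes.camera_info(cam)
    if 'world_to_cam' in i: return i,np.array(i['world_to_cam'])
    s=r.get_state(); T=np.eye(4); T[:3,:3]=R.from_quat(s['eef_rot']).as_matrix(); T[:3,3]=s['tool_pos']
    return i,np.linalg.inv(T@np.array(i['T_tool_cam']))
def ray(i,W,uv):
    n=cv2.undistortPoints(np.array([[uv]],float),np.array(i['K'],float),np.array(i['D'],float))[0,0]
    Wi=np.linalg.inv(W); return Wi[:3,3],Wi[:3,:3]@np.array([n[0],n[1],1.])
def atz(i,W,uv,z):
    o,d=ray(i,W,uv); return o+d*(z-o[2])/d[2]
def proj(i,W,p):
    p=np.atleast_2d(np.array(p,float)); c,_=cv2.projectPoints(p,cv2.Rodrigues(W[:3,:3])[0],W[:3,3],np.array(i['K'],float),np.array(i['D'],float)); return c[:,0]
def cloud(i,W,d):
    v,u=np.nonzero(d>0); n=cv2.undistortPoints(np.stack([u,v],1).astype(float)[:,None],np.array(i['K'],float),np.array(i['D'],float))[:,0]
    z=d[v,u]; P=np.c_[n*z[:,None],z]; Wi=np.linalg.inv(W); return P@Wi[:3,:3].T+Wi[:3,3],u,v
E
python3 - <<'E'
from h import *
np.set_printoptions(precision=4,suppress=True)
s=r.get_state(); print({k:np.round(v,3) for k,v in s.items()})
zs=dict(light_middle=.08,light_foot=.02,light_rest=0,station=0,cup_mouth=.06,reset_hole=.06,stylus_stand=0,stylus_middle=.0635,plaster_upper=0,plaster_lower=0,tape_roll=0,empty_tray=0,felt_marker=.01)
for c in ('scene','top'):
    i,W=w2c(c); im,d=eyes.snapshot(c); cv2.imwrite(f'pics/{c}0.png',im)
    print(c,'campos',np.linalg.inv(W)[:3,3])
    for k,z in zs.items():
        for q in nets.place_of(c,k)[:2]:
            uv=np.array(q['position'])*[560,420]
            print(k,round(q['confidence'],2),uv,atz(i,W,uv,z))
E
```

```text
pics
{'clock': np.float64(0.0), 'q': array([ 1.249,  0.69 , -0.194,  1.566,  0.157,  0.902, -0.215]), 'qd': array([-0.001, -0.001,  0.001, -0.   ,  0.   ,  0.001,  0.003]), 'joint_torque': array([ -0.001, -52.756,  -1.267, -15.343,  -0.053,   0.006,   0.   ]), 'tool_pos': array([ 0.217, -0.585,  0.238]), 'eef_rot': array([ 0.984,  0.177, -0.   , -0.001]), 'contact_force': array([-0.78 , -0.32 ,  0.337]), 'moment': array([ 0.002, -0.057, -0.045]), 'finger_force': np.float64(0.0), 'opening': np.float64(1.002)}
scene campos [-0.1866  0.8936  0.644 ]
light_middle 0.55 [302.904 198.198] [ 0.5437 -0.2555  0.08  ]
light_foot 0.69 [297.584 207.9  ] [ 0.5889 -0.291   0.02  ]
light_rest 0.74 [301.784 215.712] [ 0.5636 -0.2792  0.    ]
light_rest 0.55 [259.112 211.008] [ 0.7175 -0.2306  0.    ]
station 0.95 [258.216 244.692] [ 0.5627 -0.0258  0.    ]
cup_mouth 0.62 [243.712 238.182] [0.5528 0.0515 0.06  ]
reset_hole 0.81 [270.312 222.516] [ 0.5496 -0.0748  0.06  ]
reset_hole 0.42 [312.816 264.516] [0.3084 0.0678 0.06  ]
stylus_stand 0.83 [189.112 301.812] [0.5262 0.3024 0.    ]
stylus_middle 0.
[... 685 characters left out ...]
  ]
station 0.68 [240.016 202.818] [ 0.55   -0.0122  0.    ]
cup_mouth 0.9 [220.472 195.216] [0.56  0.038 0.06 ]
reset_hole 0.62 [239.904 263.886] [ 0.3685 -0.0159  0.06  ]
reset_hole 0.46 [121.576 214.284] [0.5106 0.3096 0.06  ]
stylus_stand 0.58 [129.416 218.988] [0.5076 0.3073 0.    ]
stylus_middle 0.45 [121.8 214.2] [0.5102 0.3077 0.0635]
plaster_upper 0.81 [241.08 266.7 ] [ 0.3645 -0.0148  0.    ]
plaster_lower 0.89 [153.496 158.088] [0.6903 0.2446 0.    ]
tape_roll 0.59 [314.328 153.006] [ 0.6984 -0.235   0.    ]
empty_tray 0.29 [222.208 195.006] [0.5743 0.04   0.    ]
felt_marker 0.69 [395.696 198.912] [ 0.5517 -0.4645  0.01  ]
felt_marker 0.38 [156.576 159.684] [0.6821 0.2326 0.01  ]
```

View pics/top0.png

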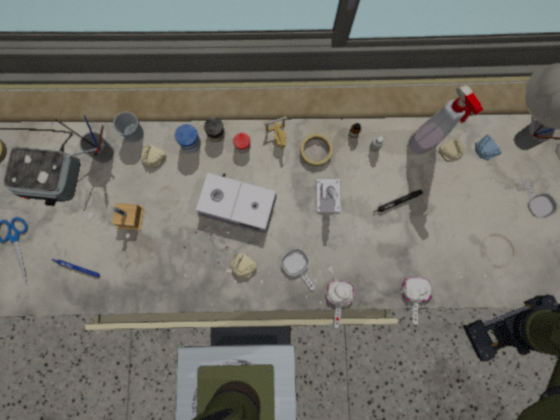

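View pics/scene0.png

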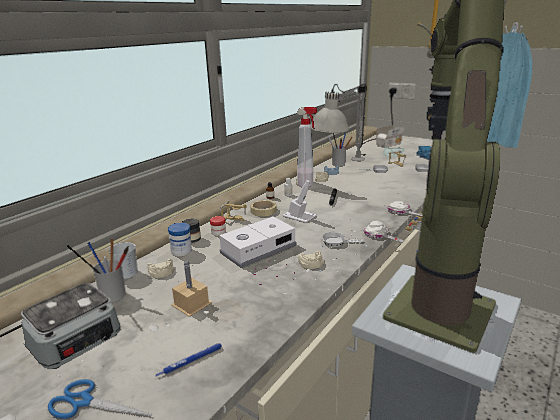

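The top view shows the station at about (235,202) with the cup at (218,195), the light rest at (328,195), and the stylus block at (127,216). The scene view agrees: light at (298,205), station at (258,240), stylus at (189,285). I'll move over the light and look from the wrist.

```bash
python3 -m pendant '[{"claw":1,"dx":40,"dy":40,"dz":30,"twist":0.15},{"claw":1,"dx":80,"dy":80,"dz":60,"twist":0.3},{"claw":1,"dx":120,"dy":120,"dz":60,"twist":0.45},{"claw":1,"dx":160,"dy":160,"dz":60,"twist":0.6},{"claw":1,"dx":200,"dy":200,"dz":60,"twist":0.75},{"claw":1,"dx":230,"dy":240,"dz":60,"twist":0.9},{"claw":1,"dx":260,"dy":280,"dz":60,"twist":1.05},{"claw":1,"dx":280,"dy":315,"dz":60,"twist":1.21}]'
python3 -m pendant '[{"claw":1},{"claw":1},{"claw":1}]'
python3 - <<'E'
from h import *
np.set_printoptions(precision=4,suppress=True)
s=r.get_state(); print(s['clock'],s['tool_pos'],s['eef_rot'],s['q'])
i,W=w2c('wrist'); im,d=eyes.snapshot('wrist'); cv2.imwrite('pics/w1.png',im); np.savez('w1.npz',d=d,W=W)
print(i['T_tool_cam'],i['K'],np.linalg.inv(W)[:3,3])
for k,z in dict(light_middle=.08,light_foot=.02,light_rest=0,curing_light=.02,station=0,cup_mouth=.06).items():
    for q in nets.place_of('wrist',k)[:2]:
        uv=np.array(q['position'])*[560,420]; print(k,round(q['confidence'],2),uv,atz(i,W,uv,z))
E
```

```text
clock: 2.2
tool_pos: [0.4792, -0.2984, 0.2989]
eef_rot: [0.71, 0.704, 0.0, 0.001]
contact_force: [0.4, -0.2, -0.2]
opening: 0.998
finger_force: 0.0
2.2 [ 0.4792 -0.2984  0.2989] [0.7104 0.7038 0.0001 0.0005] [ 0.7997  0.576  -0.5441  1.6639  0.3427  0.997   0.1298]
[[ 0.0006 -0.9572 -0.2895  0.0759]
 [ 1.      0.0004  0.0007  0.0005]
 [-0.0006 -0.2895  0.9572 -0.1453]
 [ 0.      0.      0.      1.    ]] [[348.8698   0.     280.6519]
 [  0.     348.8698 210.5984]
 [  0.       0.       1.    ]] [ 0.4803 -0.2224  0.4442]
light_middle 0.76 [355.712 149.604] [ 0.5581 -0.2676  0.08  ]
light_foot 0.85 [366.128 143.388] [ 0.5829 -0.2678  0.02  ]
light_foot 0.5 [348.824 142.506] [ 0.5622 -0.2665  0.02  ]
light_rest 0.58 [349.888 143.094] [ 0.5674 -0.2693  0.    ]
curing_light 0.96 [368.704 146.496] [ 0.5863 -0.2715  0.02  ]validation failed for argument at $[0]...
```

View pics/w1.png

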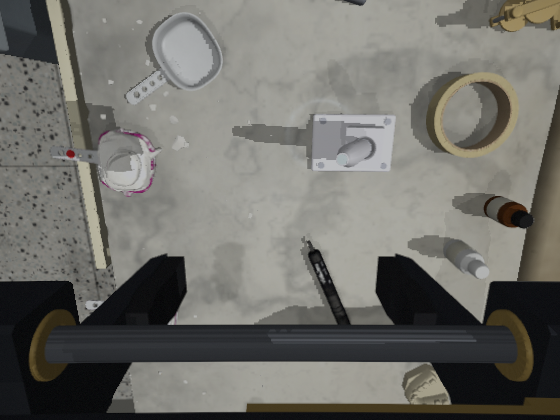

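The wrist view shows the rest plate around (354,142) and the light leaning with its nose at about (342,158). Next I fit the rod axis from depth.

```bash
python3 - <<'E'
from h import *
from scipy.optimize import least_squares
np.set_printoptions(precision=4,suppress=True)
z=np.load('w1.npz'); i=eyes.camera_info('wrist'); W=z['W']
P,u,v=cloud(i,W,z['d'])
m=(u>300)&(u<410)&(v>100)&(v<185); P,u,v=P[m],u[m],v[m]
for a in np.arange(0,.16,.01):
    k=(P[:,2]>a)&(P[:,2]<a+.01)
    if k.sum(): print(round(a,2),k.sum(),P[k].min(0)[:2],P[k].max(0)[:2],P[k].mean(0))
# plate yaw
pl=P[(P[:,2]>.003)&(P[:,2]<.013)]; print(cv2.minAreaRect((pl[:,:2]*1000).astype(np.float32)))
Q=P[(P[:,2]>.068)&(P[:,2]<.11)]
def f(p):
    n=np.array([p[2],p[3],1]);n/=np.linalg.norm(n); c=np.array([p[0],p[1],.09]); q=Q-c
    return np.linalg.norm(q-np.outer(q@n,n),axis=1)-.011
s=least_squares(f,[Q[:,0].mean(),Q[:,1].mean(),-.3,0],loss='soft_l1',f_scale=.001)
print(len(Q),s.x,s.cost,np.abs(s.fun).mean(),'tilt',np.degrees(np.arctan(np.hypot(*s.x[2:]))))
n=np.array([s.x[2],s.x[3],1]);n/=np.linalg.norm(n); c=np.array([s.x[0],s.x[1],.09])
t=(P-c)@n; rr=np.linalg.norm(P-c-np.outer(t,n),axis=1); top=t[(rr<.013)].max(); print('nose',c+top*n,'foot',c+(top-.13)*n, 'at90',c+(top-.04)*n)
E
```

```text
0.0 4280 [ 0.5056 -0.3224] [ 0.6461 -0.2185] [ 0.5637 -0.2638  0.0051]
0.01 24 [ 0.5269 -0.3005] [ 0.6158 -0.2405] [ 0.5741 -0.268   0.0134]
0.02 35 [ 0.5591 -0.2791] [ 0.6001 -0.2469] [ 0.5783 -0.2515  0.0244]
0.03 27 [ 0.5736 -0.2799] [ 0.5972 -0.2476] [ 0.5859 -0.2637  0.0371]
0.04 108 [ 0.5522 -0.2809] [ 0.5901 -0.2467] [ 0.5691 -0.2578  0.0463]
0.05 797 [ 0.5525 -0.2912] [ 0.5918 -0.2474] [ 0.5762 -0.2661  0.056 ]
0.06 77 [ 0.5633 -0.2904] [ 0.5913 -0.2485] [ 0.5814 -0.266   0.0624]
0.07 43 [ 0.5542 -0.2746] [ 0.5741 -0.258 ] [ 0.5685 -0.2642  0.0748]
0.08 40 [ 0.5541 -0.2769] [ 0.5696 -0.2578] [ 0.5638 -0.2643  0.0851]
0.09 45 [ 0.5497 -0.273 ] [ 0.5652 -0.2579] [ 0.5604 -0.2635  0.0948]
0.1 51 [ 0.5416 -0.2768] [ 0.561  -0.2574] [ 0.5554 -0.2641  0.1051]
0.11 85 [ 0.533  -0.2793] [ 0.5568 -0.2575] [ 0.5471 -0.2636  0.116 ]
0.12 180 [ 0.5324 -0.2777] [ 0.5529 -0.259 ] [ 0.545  -0.2662  0.1246]
0.13 143 [ 0.5288 -0.2739] [ 0.5453 -0.2616] [ 0.5364 -0.2672  0.1361]
0.14 69 [ 0.5303 -0.2732] [ 0.5389 -0.2629] [ 0.5355 -0.2681  0.1409]
((569.191162109375, -269.0646667480469), (69.79644012451172, 100.63583374023438), 88.82682037353516)
183 [ 0.5539 -0.2689 -0.4192  0.0074] 3.078183908074052e-06 0.00014942051433842316 tilt 22.748671651520574
nose [ 0.5324 -0.2685  0.1413] foot [ 0.5826 -0.2694  0.0214] at90 [ 0.5478 -0.2688  0.1044]
```

```bash
python3 -m pendant '[{"claw":1,"dx":35,"dy":15,"dz":-20,"twist":0},{"claw":1,"dx":69,"dy":29.5,"dz":-50,"twist":0},{"claw":1,"dx":69,"dy":29.5,"dz":-90,"twist":0},{"claw":1,"dx":69,"dy":29.5,"dz":-130,"twist":0},{"claw":1,"dx":69,"dy":29.5,"dz":-165,"twist":0},{"claw":1,"dx":69,"dy":29.5,"dz":-195,"twist":0},{"claw":1,"dx":69,"dy":29.5,"dz":-214,"twist":0},{"claw":1,"dx":69,"dy":29.5,"dz":-214,"twist":0}]' 10
python3 -m pendant '[{"claw":0,"dx":0,"dy":0,"dz":0,"twist":0},{"claw":0,"dx":0,"dy":0,"dz":0,"twist":0},{"claw":0,"dx":0,"dy":0,"dz":0,"twist":0},{"claw":0,"dx":0,"dy":0,"dz":0,"twist":0},{"claw":0,"dx":0,"dy":0,"dz":0,"twist":0},{"claw":0,"dx":0,"dy":0,"dz":0,"twist":0},{"claw":0,"dx":0,"dy":0,"dz":0,"twist":0},{"claw":0,"dx":0,"dy":0,"dz":0,"twist":0}]' 10
```

```text
clock: 3.35
tool_pos: [0.544, -0.2716, 0.0818]
eef_rot: [0.713, 0.701, -0.002, -0.002]
contact_force: [0.2, 0.6, 0.1]
opening: 0.998
finger_force: 0.0
clock: 4.15
tool_pos: [0.5497, -0.2701, 0.0856]
eef_rot: [0.712, 0.702, 0.002, 0.002]
contact_force: [4.2, 0.4, 1.7]
opening: 0.389
finger_force: 8.8
```

```bash
python3 -m pendant '[{"claw":0,"dx":-2,"dy":0,"dz":6,"twist":0},{"claw":0,"dx":-4,"dy":0,"dz":12,"twist":0},{"claw":0,"dx":-6,"dy":0,"dz":18,"twist":0},{"claw":0,"dx":-8,"dy":0,"dz":24,"twist":0},{"claw":0,"dx":-10,"dy":0,"dz":31,"twist":0},{"claw":0,"dx":-12,"dy":0,"dz":38,"twist":0},{"claw":0,"dx":-14,"dy":0,"dz":45,"twist":0},{"claw":0,"dx":-16,"dy":0,"dz":55,"twist":0}]'

```

```text
clock: 4.95
tool_pos: [0.528, -0.2703, 0.1393]
eef_rot: [0.713, 0.702, -0.002, -0.002]
contact_force: [-0.2, -0.2, 0.4]
opening: 0.244
finger_force: 10.0
```

```bash
python3 -m pendant '[{"claw":0,"dx":0,"dy":0,"dz":30,"twist":0},{"claw":0,"dx":0,"dy":10,"dz":70,"twist":0},{"claw":0,"dx":0,"dy":45,"dz":110,"twist":0},{"claw":0,"dx":0,"dy":85,"dz":130,"twist":0},{"claw":0,"dx":0,"dy":125,"dz":140,"twist":0},{"claw":0,"dx":0,"dy":165,"dz":140,"twist":0},{"claw":0,"dx":0,"dy":205,"dz":140,"twist":0},{"claw":0,"dx":0,"dy":230,"dz":140,"twist":0}]'
python3 -m pendant '[{"claw":0,"dx":0,"dy":0,"dz":0,"twist":0},{"claw":0,"dx":0,"dy":0,"dz":0,"twist":0},{"claw":0,"dx":0,"dy":0,"dz":0,"twist":0}]'
python3 - <<'E'
from h import *
np.set_printoptions(precision=4,suppress=True)
i,W=w2c('wrist'); im,d=eyes.snapshot('wrist'); cv2.imwrite('pics/w2.png',im); np.savez('w2.npz',d=d,W=W)
for k,z in dict(light_middle=.25,light_foot=.2,cup_mouth=.06,reset_hole=.06,station=0).items():
    for q in nets.place_of('wrist',k)[:2]:
        uv=np.array(q['position'])*[560,420]; print(k,round(q['confidence'],2),uv,atz(i,W,uv,z))
P,u,v=cloud(i,W,d)
m=(abs(P[:,2]-.06)<.004); pl=P[m]; print(pl[:,2].mean(),cv2.minAreaRect((pl[:,:2]*1000).astype(np.float32)))
E
```

```text
clock: 5.75
tool_pos: [0.5291, -0.0371, 0.2801]
eef_rot: [0.711, 0.703, -0.001, -0.001]
contact_force: [-0.1, -0.9, -1.3]
opening: 0.242
finger_force: 10.0
clock: 6.05
tool_pos: [0.5302, -0.0423, 0.2794]
eef_rot: [0.713, 0.701, -0.001, 0.0]
contact_force: [-1.4, -0.0, -0.6]
opening: 0.246
finger_force: 10.0
light_middle 0.8 [278.32  262.206] [ 0.5294 -0.0488  0.25  ]
light_foot 0.74 [276.528 219.198] [ 0.528  -0.0406  0.2   ]
cup_mouth 0.88 [313.32   89.082] [0.5643 0.0474 0.06  ]
reset_hole 0.97 [277.872 192.402] [ 0.5274 -0.0566  0.06  ]
reset_hole 0.7 [310.016  88.704] [0.561  0.0478 0.06  ]
station 0.67 [292.88  137.382] [ 0.5458 -0.0042  0.    ]
0.059750728185699306 ((629.57470703125, -85.205078125), (326.22686767578125, 411.7939453125), 0.17337962985038757)
```

View pics/w2.png

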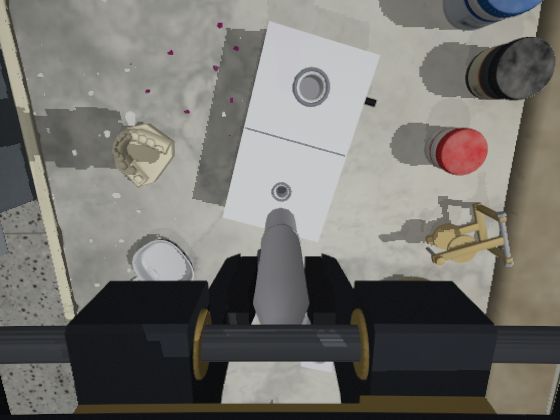

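The wrist view shows the cup at about (311,87), the reset hole at about (281,191), and the light upright in the fingers with its foot near (278,215).

```bash
cat > meas.py <<'E'
from h import *
from scipy.optimize import least_squares
np.set_printoptions(precision=4,suppress=True)
def ring(im,i,W,c0,half,rmin,rmax,z=.06):
    "rectified mm-grid view of plane z around c0, Hough circle"
    s=.00025; g=np.arange(-half,half,s); X,Y=np.meshgrid(c0[0]+g,c0[1]+g)
    uv=proj(i,W,np.c_[X.ravel(),Y.ravel(),np.full(X.size,z)]).astype(np.float32)
    o=cv2.remap(im,uv[:,0].reshape(X.shape),uv[:,1].reshape(X.shape),cv2.INTER_CUBIC)
    gr=cv2.GaussianBlur(cv2.cvtColor(o,cv2.COLOR_BGR2GRAY),(0,0),2)
    c=cv2.HoughCircles(gr,cv2.HOUGH_GRADIENT_ALT,1.5,8,param1=80,param2=.5,minRadius=int(rmin/s),maxRadius=int(rmax/s))
    if c is not None:
        for x,y,rr in c[0][:5]: print('circle',c0[0]-half+x*s,c0[1]-half+y*s,'r mm',rr*s*1000)
    return o
def rod(P,zlo,zhi,xy,rad=.011,w=.03):
    Q=P[(P[:,2]>zlo)&(P[:,2]<zhi)&(np.hypot(P[:,0]-xy[0],P[:,1]-xy[1])<w)]; zc=(zlo+zhi)/2
    def f(p):
        n=np.array([p[2],p[3],1]);n/=np.linalg.norm(n); q=Q-np.array([p[0],p[1],zc])
        return np.linalg.norm(q-np.outer(q@n,n),axis=1)-rad
    s=least_squares(f,[xy[0],xy[1],0,0],loss='soft_l1',f_scale=.0007)
    print('rod',len(Q),'at z',zc,s.x,'res',np.abs(s.fun).mean(),'zmin',Q[:,2].min()); return s.x,Q
E
python3 - <<'E'
from meas import *
z=np.load('w2.npz'); i=eyes.camera_info('wrist'); W=z['W']; im=cv2.imread('pics/w2.png'); P,u,v=cloud(i,W,z['d'])
a=ring(im,i,W,(.562,.0478),.03,8,20) if 0 else ring(im,i,W,(.562,.0478),.03,.008,.02)
b=ring(im,i,W,(.529,-.056),.02,.004,.012)
Q=P[(np.hypot(P[:,0]-.53,P[:,1]+.042)<.03)&(P[:,2]>.1)&(P[:,2]<.27)]
for h in np.arange(.16,.27,.01):
    k=Q[(Q[:,2]>h)&(Q[:,2]<h+.01)]
    if len(k): print(round(h,2),len(k),k.min(0),k.max(0))
rod(Q,.20,.225,(.53,-.042),.010); rod(Q,.215,.27,(.53,-.042),.011)
pl=P[(abs(P[:,2]-.06)<.003)&(abs(P[:,0]-.545)<.09)&(abs(P[:,1])<.13)]; print(cv2.minAreaRect((pl[:,:2]*1000).astype(np.float32)))
cv2.imwrite('pics/rect.png',np.hstack([cv2.resize(a,(400,400)),cv2.resize(b,(400,400))]))
E
```

```text
circle 0.562375 0.049675003 r mm 18.112734
circle 0.562375 0.049675003 r mm 14.761486
circle 0.562375 0.049675003 r mm 11.886584
circle 0.5315 -0.054999996 r mm 10.775718
circle 0.5315 -0.054999996 r mm 6.3890953
circle 0.5315 -0.054999996 r mm 8.484515
0.2 60 [ 0.5205 -0.0399  0.2047] [ 0.5402 -0.0306  0.2099]
0.21 129 [ 0.5207 -0.0393  0.21  ] [ 0.54   -0.0304  0.22  ]
0.22 157 [ 0.5205 -0.0404  0.22  ] [ 0.5403 -0.0303  0.2299]
0.23 124 [ 0.5218 -0.0362  0.2302] [ 0.5393 -0.0303  0.2388]
0.24 212 [ 0.5198 -0.0407  0.242 ] [ 0.5417 -0.029   0.25  ]
0.25 255 [ 0.5193 -0.0404  0.25  ] [ 0.5415 -0.0292  0.26  ]
0.26 325 [ 0.5189 -0.0401  0.2601] [ 0.5415 -0.0289  0.27  ]
rod 267 at z 0.21250000000000002 [ 0.5304 -0.0408  0.0043  0.0045] res 0.00015492636058778622 zmin 0.20467367731011693
rod 1136 at z 0.2425 [ 0.5305 -0.0413  0.0013  0.031 ] res 0.0002761211213734923 zmin 0.21507598791712926
((546.5516357421875, -3.2561416625976562), (200.380859375, 110.65586853027344), 73.57139587402344)
```

View pics/rect.png

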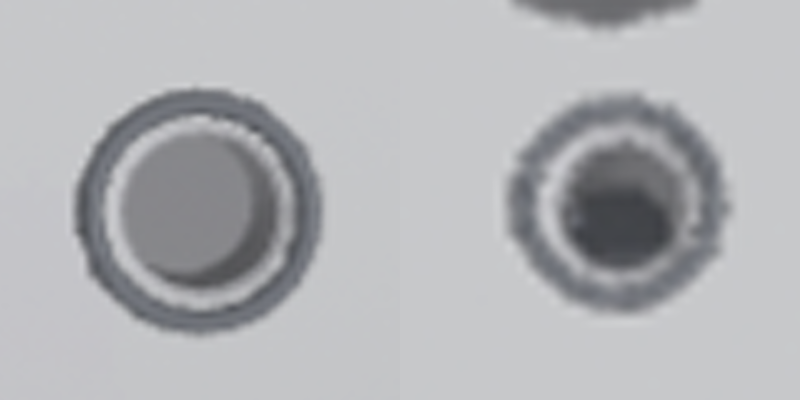

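```bash
python3 -m pendant '[{"claw":0,"dx":16,"dy":40,"dz":0,"twist":0},{"claw":0,"dx":32,"dy":80,"dz":-10,"twist":0},{"claw":0,"dx":32,"dy":90.5,"dz":-40,"twist":0},{"claw":0,"dx":32,"dy":90.5,"dz":-75,"twist":0},{"claw":0,"dx":32,"dy":90.5,"dz":-105,"twist":0},{"claw":0,"dx":32,"dy":90.5,"dz":-125,"twist":0},{"claw":0,"dx":32,"dy":90.5,"dz":-130,"twist":0},{"claw":0,"dx":32,"dy":90.5,"dz":-130,"twist":0}]'
python3 -m pendant '[{"claw":0,"dx":0,"dy":0,"dz":0,"twist":0},{"claw":0,"dx":0,"dy":0,"dz":0,"twist":0},{"claw":0,"dx":0,"dy":0,"dz":0,"twist":0}]'
python3 - <<'E'
from meas import *
i,W=w2c('wrist'); im,d=eyes.snapshot('wrist'); P,u,v=cloud(i,W,d); t=r.get_state()['tool_pos']; print(t)
a=ring(im,i,W,(.562,.0497),.025,.008,.02)
Q=P[(np.hypot(P[:,0]-t[0],P[:,1]-t[1])<.03)&(P[:,2]>.066)&(P[:,2]<.145)]
print(Q[:,2].min()); rod(Q,.082,.107,t[:2],.010); rod(Q,.115,.14,t[:2],.011)
cv2.imwrite('pics/w3.png',np.hstack([im[:300,180:420],cv2.resize(a,(300,300))]))
E
```

```text
clock: 7.15
tool_pos: [0.5628, 0.0502, 0.1493]
eef_rot: [0.712, 0.702, -0.0, -0.0]
contact_force: [0.3, -0.1, -1.0]
opening: 0.246
finger_force: 10.0
clock: 7.45
tool_pos: [0.5636, 0.0503, 0.1507]
eef_rot: [0.712, 0.702, 0.001, 0.001]
contact_force: [-0.2, -0.2, -0.6]
opening: 0.244
finger_force: 10.0
[0.5634 0.0503 0.1505]
circle 0.5625 0.0487 r mm 14.714319
circle 0.5625 0.0487 r mm 18.230078
0.07577244707069372
rod 377 at z 0.0945 [ 0.564   0.0519 -0.0006  0.0009] res 0.00014692444832183033 zmin 0.08202600681543903
rod 685 at z 0.1275 [ 0.564   0.0519 -0.0074 -0.0002] res 0.00020193433067885913 zmin 0.1150215791457464
```

View pics/w3.png

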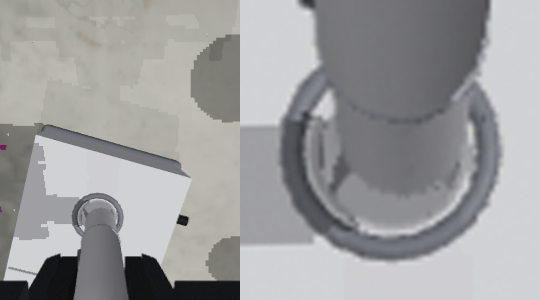

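```bash
python3 -m pendant '[{"claw":0,"dx":-1.7,"dy":-3.5,"dz":0,"twist":0},{"claw":0,"dx":-1.7,"dy":-3.5,"dz":-6,"twist":0},{"claw":0,"dx":-1.7,"dy":-3.5,"dz":-11,"twist":0},{"claw":0,"dx":-1.7,"dy":-3.5,"dz":-11,"twist":0},{"claw":0,"dx":-1.7,"dy":-3.5,"dz":-11,"twist":0},{"claw":0,"dx":-1.7,"dy":-3.5,"dz":-11,"twist":0}]'
python3 - <<'E'
from meas import *
for k in range(3):
    i,W=w2c('wrist'); im,d=eyes.snapshot('wrist'); P,u,v=cloud(i,W,d); t=r.get_state()['tool_pos']; print(t)
    a=ring(im,i,W,(.562,.0487),.025,.008,.02)
    Q=P[(np.hypot(P[:,0]-t[0],P[:,1]-t[1])<.03)&(P[:,2]>.063)&(P[:,2]<.145)]
    print(Q[:,2].min()); rod(Q,.071,.094,t[:2],.010); rod(Q,.105,.13,t[:2],.011)
E
```

```text
clock: 8.1
tool_pos: [0.5613, 0.0469, 0.1386]
eef_rot: [0.712, 0.702, 0.0, -0.0]
contact_force: [-0.6, 0.0, -1.3]
opening: 0.248
finger_force: 10.0
[0.5613 0.0469 0.1387]
circle 0.5625 0.049575 r mm 17.931421
circle 0.5625 0.049575 r mm 14.772355
circle 0.560625 0.032325 r mm 13.397312
0.06300630191478751
rod 340 at z 0.08249999999999999 [ 0.5616  0.0486  0.0029 -0.0022] res 0.0001531666396864387 zmin 0.07100648698525852
rod 705 at z 0.1175 [ 0.5616  0.0485 -0.0027  0.0021] res 0.00019351878597116445 zmin 0.10502205324817374
[0.5614 0.0469 0.1388]
circle 0.5625 0.049575 r mm 14.295676
circle 0.5625 0.049575 r mm 17.92713
0.06325329433795185
rod 336 at z 0.08249999999999999 [0.5616 0.0485 0.0035 0.002 ] res 0.0001559541974957584 zmin 0.07101810174917972
rod 706 at z 0.1175 [ 0.5616  0.0485 -0.0015  0.0025] res 0.00020413340497136136 zmin 0.10504711135599451
[0.5613 0.0469 0.1388]
circle 0.562125 0.050325003 r mm 14.992244
circle 0.562125 0.050325003 r mm 18.292046
circle 0.562125 0.050325003 r mm 12.133379
0.06310677713679569
rod 345 at z 0.08249999999999999 [ 0.5617  0.0485  0.0021 -0.0027] res 0.00015475993314818118 zmin 0.07105821363898421
rod 711 at z 0.1175 [ 0.5617  0.0484 -0.0027  0.0006] res 0.00019624907451914155 zmin 0.10506039599167541
```

```bash
python3 -m pendant '[{"claw":0,"dx":0.7,"dy":1.2,"dz":0,"twist":0},{"claw":0,"dx":0.7,"dy":1.2,"dz":-3,"twist":0},{"claw":0,"dx":0.7,"dy":1.2,"dz":-6,"twist":0},{"claw":0,"dx":0.7,"dy":1.2,"dz":-9,"twist":0},{"claw":0,"dx":0.7,"dy":1.2,"dz":-12,"twist":0},{"claw":0,"dx":0.7,"dy":1.2,"dz":-12,"twist":0}]'
```

```text
clock: 8.85
tool_pos: [0.5616, 0.0479, 0.1261]
eef_rot: [0.712, 0.702, -0.0, -0.0]
contact_force: [-0.2, 0.2, -0.8]
opening: 0.243
finger_force: 10.0
```

```bash
python3 -m pendant '[{"claw":0,"dx":0,"dy":0,"dz":-5,"twist":0},{"claw":0,"dx":0,"dy":0,"dz":-10,"twist":0},{"claw":0,"dx":0,"dy":0,"dz":-15,"twist":0},{"claw":0,"dx":0,"dy":0,"dz":-20,"twist":0},{"claw":0,"dx":0,"dy":0,"dz":-25,"twist":0},{"claw":0,"dx":0,"dy":0,"dz":-28,"twist":0},{"claw":0,"dx":0,"dy":0,"dz":-28,"twist":0}]'
```

```text
clock: 9.55
tool_pos: [0.5622, 0.0482, 0.0988]
eef_rot: [0.712, 0.702, 0.0, 0.0]
contact_force: [-0.8, 0.2, 1.4]
opening: 0.244
finger_force: 10.0
```

```bash
python3 -m pendant '[{"claw":0,"dx":0,"dy":0,"dz":-1.5,"twist":0},{"claw":0,"dx":0,"dy":0,"dz":-3,"twist":0},{"claw":0,"dx":0,"dy":0,"dz":-3.5,"twist":0},{"claw":0,"dx":0,"dy":0,"dz":-3.5,"twist":0}]'
```

```text
clock: 9.95
tool_pos: [0.5636, 0.0488, 0.0971]
eef_rot: [0.712, 0.702, 0.002, 0.001]
contact_force: [-0.6, 0.1, 13.8]
opening: 0.245
finger_force: 10.0
```

```bash
python3 -m pendant '[{"claw":0.7,"dx":0,"dy":0,"dz":3,"twist":0},{"claw":0.7,"dx":0,"dy":0,"dz":3,"twist":0},{"claw":0.7,"dx":0,"dy":0,"dz":3,"twist":0},{"claw":0.7,"dx":0,"dy":0,"dz":3,"twist":0},{"claw":0.7,"dx":0,"dy":0,"dz":3,"twist":0},{"claw":0.7,"dx":0,"dy":0,"dz":30,"twist":0},{"claw":0.7,"dx":0,"dy":0,"dz":70,"twist":0},{"claw":0.7,"dx":0,"dy":0,"dz":110,"twist":0}]'
python3 -m pendant '[{"claw":1,"dx":-10,"dy":40,"dz":40,"twist":0},{"claw":1,"dx":-20,"dy":80,"dz":60,"twist":0},{"claw":1,"dx":-30,"dy":120,"dz":60,"twist":0},{"claw":1,"dx":-40,"dy":160,"dz":60,"twist":0},{"claw":1,"dx":-45,"dy":195,"dz":60,"twist":0},{"claw":1,"dx":-45,"dy":220,"dz":60,"twist":0},{"claw":1,"dx":-45,"dy":220,"dz":60,"twist":0},{"claw":1,"dx":-45,"dy":220,"dz":60,"twist":0}]'
python3 -m pendant '[{"claw":1,"dx":0,"dy":0,"dz":0,"twist":0},{"claw":1,"dx":0,"dy":0,"dz":0,"twist":0}]'
python3 - <<'E'
from meas import *
i,W=w2c('wrist'); im,d=eyes.snapshot('wrist'); P,u,v=cloud(i,W,d); cv2.imwrite('pics/w4.png',im); np.savez('w4.npz',d=d,W=W)
for k,z in dict(stylus_middle=.0635,stylus_stand=0,stylus_tip=.006,cup_mouth=.06,light_middle=.085).items():
    for q in nets.place_of('wrist',k)[:2]:
        uv=np.array(q['position'])*[560,420]; print(k,round(q['confidence'],2),uv,atz(i,W,uv,z))
j,V=w2c('scene'); im2,d2=eyes.snapshot('scene'); cv2.imwrite('pics/s4.png',im2); P2,_,_=cloud(j,V,d2)
try: rod(P2,.068,.12,(.5624,.0497),.011,.03)
except Exception as e: print(e)
print(P2[np.hypot(P2[:,0]-.5624,P2[:,1]-.0497)<.02][:,2].max())
try: rod(P,.06,.115,(.515,.307),.0065,.025)
except Exception as e: print(e)
E
```

```text
clock: 10.75
tool_pos: [0.5612, 0.0479, 0.2057]
eef_rot: [0.712, 0.702, -0.001, -0.001]
contact_force: [1.7, -0.1, -0.2]
opening: 0.702
finger_force: 0.0
clock: 11.55
tool_pos: [0.5167, 0.2676, 0.2647]
eef_rot: [0.712, 0.702, -0.001, 0.0]
contact_force: [-0.6, 0.2, -0.5]
opening: 1.0
finger_force: 0.0
clock: 11.75
tool_pos: [0.5174, 0.266, 0.265]
eef_rot: [0.713, 0.701, -0.0, 0.0]
contact_force: [0.2, -0.2, -0.2]
opening: 1.001
finger_force: 0.0
stylus_middle 0.83 [278.32  141.498] [0.5166 0.3074 0.0635]
stylus_stand 0.6 [277.984 133.308] [0.5159 0.3103 0.    ]
cup_mouth 0.59 [319.592 361.41 ] [0.5612 0.0455 0.06  ]
light_middle 0.71 [325.696 372.792] [0.5653 0.0513 0.085 ]
rod 125 at z 0.094 [0.5624 0.0483 0.0256 0.0035] res 0.001383572561005826 zmin 0.06809008478653111
0.15246231395579352
rod 90 at z 0.0875 [0.5151 0.3069 0.0023 0.0032] res 0.0001807735832838363 zmin 0.060296378758184
```

View pics/w4.png

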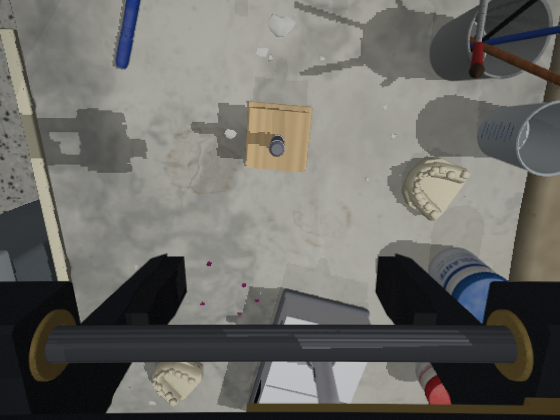

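The wrist view shows the stylus upright in its stand at about (277,147), and the light still standing in the cup at (328,370).

```bash
python3 -m pendant '[{"claw":1,"dx":-2,"dy":41,"dz":-10,"twist":0},{"claw":1,"dx":-2,"dy":41,"dz":-50,"twist":0},{"claw":1,"dx":-2,"dy":41,"dz":-90,"twist":0},{"claw":1,"dx":-2,"dy":41,"dz":-130,"twist":0},{"claw":1,"dx":-2,"dy":41,"dz":-160,"twist":0},{"claw":1,"dx":-2,"dy":41,"dz":-180,"twist":0},{"claw":1,"dx":-2,"dy":41,"dz":-187,"twist":0},{"claw":1,"dx":-2,"dy":41,"dz":-187,"twist":0}]' 25
python3 -m pendant '[{"claw":0,"dx":0,"dy":0,"dz":0,"twist":0},{"claw":0,"dx":0,"dy":0,"dz":0,"twist":0},{"claw":0,"dx":0,"dy":0,"dz":0,"twist":0},{"claw":0,"dx":0,"dy":0,"dz":0,"twist":0},{"claw":0,"dx":0,"dy":0,"dz":0,"twist":0},{"claw":0,"dx":0,"dy":0,"dz":0,"twist":0},{"claw":0,"dx":0,"dy":0,"dz":0,"twist":0},{"claw":0,"dx":0,"dy":0,"dz":0,"twist":0}]' 25
```

```text
clock: 12.9
tool_pos: [0.5146, 0.3088, 0.0775]
eef_rot: [0.712, 0.702, -0.001, -0.0]
contact_force: [-0.5, 0.3, 0.2]
opening: 0.998
finger_force: 0.0
clock: 13.7
tool_pos: [0.5149, 0.309, 0.0781]
eef_rot: [0.712, 0.702, -0.0, 0.0]
contact_force: [-0.5, -1.1, 0.6]
opening: 0.296
finger_force: 0.0
```

Still closing; wait more, then lift.

```bash
python3 -m pendant '[{"claw":0,"dx":0,"dy":0,"dz":0,"twist":0},{"claw":0,"dx":0,"dy":0,"dz":0,"twist":0},{"claw":0,"dx":0,"dy":0,"dz":0,"twist":0},{"claw":0,"dx":0,"dy":0,"dz":0,"twist":0},{"claw":0,"dx":0,"dy":0,"dz":0,"twist":0}]'
```

```text
clock: 14.2
tool_pos: [0.5149, 0.309, 0.0781]
eef_rot: [0.712, 0.702, 0.0, 0.0]
contact_force: [0.2, 0.3, 0.0]
opening: 0.132
finger_force: 24.9
```

```bash
python3 -m pendant '[{"claw":0,"dx":0,"dy":0,"dz":30,"twist":0},{"claw":0,"dx":0,"dy":0,"dz":70,"twist":0},{"claw":0,"dx":0,"dy":0,"dz":115,"twist":0},{"claw":0,"dx":0,"dy":-15,"dz":160,"twist":0},{"claw":0,"dx":0,"dy":-50,"dz":190,"twist":0},{"claw":0,"dx":0,"dy":-95,"dz":190,"twist":0},{"claw":0,"dx":0,"dy":-140,"dz":190,"twist":0},{"claw":0,"dx":0,"dy":-185,"dz":190,"twist":0}]'
python3 -m pendant '[{"claw":0,"dx":0,"dy":-45,"dz":0,"twist":0},{"claw":0,"dx":0,"dy":-90,"dz":0,"twist":0},{"claw":0,"dx":5,"dy":-130,"dz":0,"twist":0},{"claw":0,"dx":16,"dy":-160,"dz":0,"twist":0},{"claw":0,"dx":16,"dy":-177,"dz":-25,"twist":0},{"claw":0,"dx":16,"dy":-177,"dz":-60,"twist":0},{"claw":0,"dx":16,"dy":-177,"dz":-85,"twist":0},{"claw":0,"dx":16,"dy":-177,"dz":-95,"twist":0}]'
python3 -m pendant '[{"claw":0,"dx":0,"dy":0,"dz":0,"twist":0},{"claw":0,"dx":0,"dy":0,"dz":0,"twist":0},{"claw":0,"dx":0,"dy":0,"dz":0,"twist":0}]'
python3 - <<'E'
from meas import *
i,W=w2c('wrist'); im,d=eyes.snapshot('wrist'); P,u,v=cloud(i,W,d); t=r.get_state()['tool_pos']; print(t)
a=ring(im,i,W,(.5315,-.055),.02,.004,.012)
Q=P[(np.hypot(P[:,0]-t[0],P[:,1]-t[1])<.02)&(P[:,2]>.066)&(P[:,2]<.17)]
print('zmin',Q[:,2].min(),len(Q))
for lo,hi,rad in((.1,.138,.003),(.142,.17,.0065)):
    try: rod(Q,lo,hi,t[:2],rad)
    except Exception as e: print(e)
L=P[(np.hypot(P[:,0]-.5624,P[:,1]-.0497)<.025)]; print('light top',L[:,2].max())
for k,z in dict(stylus_tip=.1,reset_hole=.06).items():
    for q in nets.place_of('wrist',k)[:2]:
        uv=np.array(q['position'])*[560,420]; print(k,round(q['confidence'],2),uv,atz(i,W,uv,z))
cv2.imwrite('pics/w5.png',np.hstack([im[:400],cv2.resize(a,(240,400))]))
E
```

```text
clock: 15.0
tool_pos: [0.5147, 0.1222, 0.2685]
eef_rot: [0.712, 0.702, 0.0, 0.0]
contact_force: [1.2, -0.6, -0.7]
opening: 0.129
finger_force: 25.0
clock: 15.8
tool_pos: [0.5293, -0.0534, 0.171]
eef_rot: [0.712, 0.702, -0.001, -0.001]
contact_force: [0.8, -1.0, -0.9]
opening: 0.13
finger_force: 25.0
clock: 16.1
tool_pos: [0.5319, -0.0528, 0.1745]
eef_rot: [0.712, 0.702, 0.001, 0.001]
contact_force: [0.5, 0.2, -0.1]
opening: 0.133
finger_force: 25.0
[ 0.5319 -0.0528  0.1744]
circle 0.531 -0.055875003 r mm 10.733108
circle 0.531 -0.055875003 r mm 8.2027445
circle 0.531 -0.055875003 r mm 6.258697
zmin 0.10266968783027242 666
rod 188 at z 0.11900000000000001 [ 0.5324 -0.0546  0.0025  0.0045] res 0.00016555081341512645 zmin 0.10266968783027242
rod 477 at z 0.156 [ 0.5324 -0.0547 -0.0035 -0.0081] res 0.00022886443137499205 zmin 0.14503892325220175
light top 0.15206264662103497
stylus_tip 0.68 [277.424 224.196] [ 0.5306 -0.0528  0.1   ]
stylus_tip 0.26 [297.192 136.584] [0.5438 0.0042 0.1   ]
reset_hole 0.66 [278.712 210.21 ] [ 0.5314 -0.0552  0.06  ]
reset_hole 0.34 [274.792 205.884] [ 0.5284 -0.0516  0.06  ]
```

View pics/w5.png

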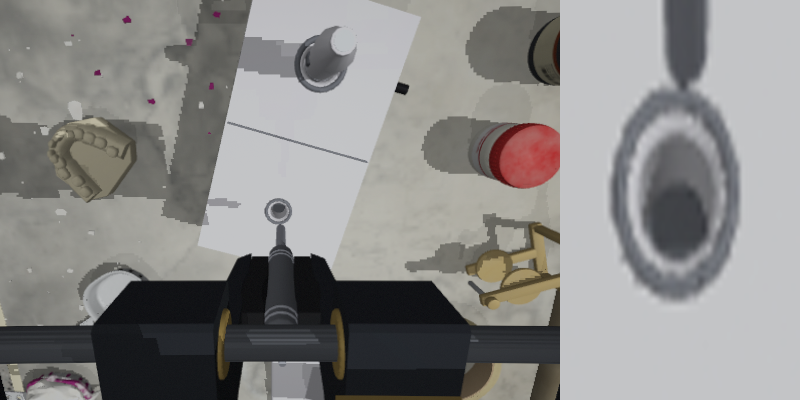

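The view shows the light standing in the cup at (322,55), with the stylus tip just behind the hole at (278,210).

```bash
python3 -m pendant '[{"claw":0,"dx":-1.2,"dy":-1.5,"dz":-12,"twist":0},{"claw":0,"dx":-1.2,"dy":-1.5,"dz":-24,"twist":0},{"claw":0,"dx":-1.2,"dy":-1.5,"dz":-33,"twist":0},{"claw":0,"dx":-1.2,"dy":-1.5,"dz":-38,"twist":0},{"claw":0,"dx":-1.2,"dy":-1.5,"dz":-42,"twist":0},{"claw":0,"dx":-1.2,"dy":-1.5,"dz":-46,"twist":0},{"claw":0,"dx":-1.2,"dy":-1.5,"dz":-50,"twist":0},{"claw":0,"dx":-1.2,"dy":-1.5,"dz":-50,"twist":0}]'
```

```text
clock: 17.05
tool_pos: [0.5296, -0.0545, 0.1228]
eef_rot: [0.712, 0.702, -0.0, -0.0]
contact_force: [0.5, -0.5, -1.1]
opening: 0.135
finger_force: 25.0
```

```bash
python3 - <<'E'
from meas import *
i,W=w2c('wrist'); im,d=eyes.snapshot('wrist'); P,u,v=cloud(i,W,d); s=r.get_state(); t=s['tool_pos']; print(t,s['contact_force'])
ring(im,i,W,(.5315,-.055),.02,.004,.012)
Q=P[(np.hypot(P[:,0]-t[0],P[:,1]-t[1])<.02)&(P[:,2]>.062)&(P[:,2]<.17)]
rod(Q,.064,.088,t[:2],.003)
E
```

```text
[ 0.5297 -0.0545  0.123 ] [ 0.6745 -0.6319 -0.3172]
circle 0.531 -0.055125 r mm 7.3343816
circle 0.531 -0.055125 r mm 10.534099
rod 126 at z 0.076 [ 0.5299 -0.0562 -0.0092 -0.0017] res 0.00015124410877793363 zmin 0.06471467048197727
```

```bash
python3 -m pendant '[{"claw":0,"dx":1,"dy":1,"dz":0,"twist":0},{"claw":0,"dx":1,"dy":1,"dz":-3,"twist":0},{"claw":0,"dx":1,"dy":1,"dz":-6,"twist":0},{"claw":0,"dx":1,"dy":1,"dz":-8,"twist":0},{"claw":0,"dx":1,"dy":1,"dz":-10,"twist":0},{"claw":0,"dx":1,"dy":1,"dz":-11,"twist":0},{"claw":0,"dx":1,"dy":1,"dz":-11,"twist":0}]'
```

```text
clock: 17.8
tool_pos: [0.5313, -0.0535, 0.1128]
eef_rot: [0.712, 0.702, 0.0, 0.001]
contact_force: [-0.8, 0.4, 7.1]
opening: 0.133
finger_force: 25.0
```

```bash
python3 -m pendant '[{"claw":0,"dx":0,"dy":0,"dz":-1,"twist":0},{"claw":0,"dx":0,"dy":0,"dz":-2,"twist":0},{"claw":0,"dx":0,"dy":0,"dz":-2,"twist":0},{"claw":0,"dx":0,"dy":0,"dz":-2,"twist":0},{"claw":0,"dx":0,"dy":0,"dz":-2,"twist":0},{"claw":0,"dx":0,"dy":0,"dz":-2,"twist":0},{"claw":0,"dx":0,"dy":0,"dz":-2,"twist":0},{"claw":0,"dx":0,"dy":0,"dz":-2,"twist":0}]'
python3 - <<'E'
from meas import *
i,W=w2c('wrist'); im,d=eyes.snapshot('wrist'); P,u,v=cloud(i,W,d); s=r.get_state(); t=s['tool_pos']; print(t,s['contact_force'])
Q=P[(np.hypot(P[:,0]-t[0],P[:,1]-t[1])<.02)&(P[:,2]>.062)&(P[:,2]<.17)]
rod(Q,.062,.079,t[:2],.003)
k=np.hypot(P[:,0]-t[0],P[:,1]-t[1])<.012
for z in np.arange(.074,.1,.002):
    q=Q[(Q[:,2]>z)&(Q[:,2]<z+.002)]; print(round(z,3),len(q), np.ptp(q[:,0]) if len(q) else 0)
rod(P,.068,.11,(.5624,.0497),.011,.025); print(P[np.hypot(P[:,0]-.5624,P[:,1]-.0497)<.025][:,2].max())
E
```

```text
clock: 18.6
tool_pos: [0.5318, -0.0534, 0.1122]
eef_rot: [0.712, 0.702, 0.001, 0.001]
contact_force: [-2.3, -0.4, 18.6]
opening: 0.133
finger_force: 25.0
[ 0.5318 -0.0534  0.1122] [-1.6734 -1.0872 19.2245]
rod 82 at z 0.07050000000000001 [ 0.5317 -0.0552  0.0083 -0.0108] res 0.0003258037855004832 zmin 0.06211477036231472
0.074 9 0.00396355819499683
0.076 0 0
0.078 0 0
0.08 0 0
0.082 1 0.0
0.084 33 0.011757930445305598
0.086 32 0.012265314252545734
0.088 25 0.010480527176940924
0.09 38 0.012947992346581283
0.092 41 0.01231998922872668
0.094 30 0.012618395975839802
0.096 63 0.01260122050707202
0.098 41 0.011924697592874511
0.1 42 0.011763606516787428
rod 808 at z 0.089 [ 0.5615  0.0502  0.0191 -0.0124] res 0.00025590997386545894 zmin 0.06803732739598908
0.15218099246997457
```

```bash
python3 -c "
from plant import r
print(r.finish_job())"
```

```text
the job is handed in; nothing more can be done
None
```

The job is handed in, with no verdict returned: the light stands home and released in the cup (tilt about 0.02 rad), the stylus, gripped at 25 N, holds the reset button against its stop with about 19 N, and nothing else was touched as far as I saw.

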